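Stand the fallen red card stand back on its foot

TASK

Two L-shaped card stands have fallen on their backs on the counter. Tip the one with the red card up over its bottom corner so that it stands upright on its foot again where it fell, without lifting it off the counter or shoving it away. Leave the blue one lying as it is, and do not disturb the yoghurt pot or the small tin behind them.

Things in the scene. Friction and masses are not known exactly. Their poses are not given: they have to be found in the camera images.
- red_stand: L of aluminium plate, 64 mm wide, 0.16 kg, red card on back and foot. Back: 95 mm long, 5 thick, lies flat on the counter; foot: 60 mm, 6 thick, heavier, sticks straight up. Origin: middle of the corner's outer edge, on the counter. x along the back away from the corner (up once standing), y along the corner edge, z along the foot (up at the start). Solid: x 0-95, z 0-5 and x 0-6, z 0-60 mm.
- red_foot (a point): Middle of the free edge of the red stand's foot, 60 mm from the corner (3 mm behind the foot's inner face). Pushed over near here with about 1 N, away from the back (towards the stand's -x as it lies, where the counter is clear), the stand pivots on its corner edge with hardly any sliding; after about 45 degrees it falls on to the foot by itself.
- blue_stand: the same L-shaped stand with a blue card, also lying on its back; axes and origin as for the red one. To be left alone. (To the right of both stands is the fixed food warmer, 240 mm high.)
- pot_center (a point): centre of the yoghurt pot (72 mm wide, 71 mm tall, white with blue and red print), half-way up; it stands behind the stands and is to be left alone.
- tin_center (a point): centre of the small tin (58 mm wide, 72 mm tall, green and white), half-way up; it stands behind the stands and is to be left alone.
Things that resemble listed ones, but are neither listed nor needed, are in the scene too. Leave any pink, purple or yellow look-alike of the red_stand alone.

How it is judged:
At the end, for the whole second after the job is handed in: The red stand is at rest and stands on its foot with its back within 10 degrees of upright, its corner on the counter (below 15 mm) and within 30 mm of where the corner lay at the start (angle between red_stand's own x axis and vertical below 0.175 rad and height (world z) of red_stand below 0.015 m and distance of red_stand from where it was at the start of the episode below 0.03 m and linear speed of red_stand below 0.02 m/s and angular speed of red_stand below 0.1 rad/s); the robot touches nothing.
It fails at once if the corner of the red stand is lifted more than 40 mm off the counter (height (world z) of red_stand above 0.04 m).
It fails at once if the blue stand is moved by more than 25 mm or tipped by more than 20 degrees (distance of blue_stand from where it was at the start of the episode above 0.025 m or angle between blue_stand's own z axis and vertical above 0.35 rad).
It fails at once if the yoghurt pot or the small tin is moved by more than 25 mm (distance of any of pot_center, tin_center from where it was at the start of the episode above 0.025 m).
It also fails if it takes over 37 s, if anything falls off the work surface, if the arm or the gripper's body presses on something with over 40 N, if the wrist force passes 120 N, or if a joint passes its speed limit or range.

ROBOT

A 7-joint arm with a two-finger parallel gripper is mounted at the origin on a cart in front of the work surface, level with it; the furniture and walls round the work are solid. World frame = base frame: x ahead of the robot, y to its left, z up, the work surface at z = 0. Lengths are in m, angles in rad, forces in N, time in s.
With the tool pointing down it reaches from about 0.35 to 0.9 m from the base axis. Payload 8.1 kg.
Tool frame: the origin (TCP) lies midway between the tips of the shut fingers; the grasp point (between the pads) lies arm.grasp_offset behind it (arm.grasp_offset is the distance from the TCP to the grasp point, in m); z points along the fingers, y is the line along which they close (so a half turn about z gives the same grasp; the last joint's range is limited). The gripper opens to 92 mm and grips with 3 to 60 N. Pads are 19 mm wide; open, the fingers measure 130 mm over their backs; the gripper's body (75 mm by 190 mm) begins 47 mm behind the grasp point.
Start: joints at [-1.43, 0.434, 0.025, 1.573, -0.012, 1.134, -0.075], TCP at [0.151, 0.607, 0.227] pointing down, gripper open.
Joint ranges: [-2.62, 2.62], [-0.44, 2.09], [-1.27, 1.32], [0.08, 2.57], [-1.32, 4.46], [0.12, 2], [-2.74, 2.74]. Speed limits (rad/s): [2.22, 2.22, 3.01, 3.01, 3.14, 3.14, 3.14].

INTERFACE

Orientations are given as a rotation vector (axis times angle).
In Python, from cell import observe, imaging, arm gives the robot as it stands.
- The arm moves only by the tool apply_moves, never from a script. Its argument "commands" is a list of rows, each a list of 5 numbers: the opening in per cent of the stroke, from 0 (shut) to 100 (fully open), then the shift along the world's x, y, z in units of 0.06 m (1.0 is 0.06 m), then the turn about the world's z in units of 0.5 rad (1.0 is 0.5 rad). A call has 1 to 12 rows; each row shifts and turns the commanded pose from where the row before left it; what a row does not reach is not made up. A row lasts 1/8 s, in which the tool goes at most 62.5 mm and 10.7 degrees, less where a joint would pass 70% of its speed; a pose out of reach is approached as far as the arm can. A call with a number of a shift or a turn outside -1 to 1 is refused whole. A call with a gripper value outside its range is refused whole. The fingers move at their own pace and stop on an object; "newtons" is the grip in N (left out, the last holds). Time passes only in rows, so rows that do not move let the fingers close. It gives the time, the measured TCP pose, the force, the opening and the grip force at its end, in the units of the state.
- observe(): the state, without advancing time (a new reading comes with each control period).
- imaging.get_image(name): name is "side" or "top" or "wrist"; returns (picture, depth): 384x512x3 uint8, red, green, blue; 384x512 float32, m along the optical axis (not along the pixel's ray), 0 where there is no reading.
- imaging.camera_params(name): a dict with "camera_matrix" (3x3 intrinsics, pixels), "origin" and "rotation" of the camera in the world; the wrist camera has in their place "tool_from_camera" (4x4, takes a point from camera to tool coordinates, whose origin is the TCP and whose axes are the flange's). Camera axes: x right, y up, looking along -z (the intrinsics and any distortion apply to the point x, -y, -z); pixel columns grow to the right and rows downward; lengths in m; the calibration is good to about 2 mm. A picture is of the moment at which its call begins: read the wrist's pose just before it. camera_params takes no time and is no camera call.
- arm.sign_off(): hands the job in; it is judged then, once.
The state is a dict: "clock": time; "joints": joint angles; "dq": joint speeds; "joint_efforts": joint torques, N m; "position": TCP position; "ee_rot": TCP orientation; "force": force on the tool from outside, world axes, zero at the start; "ft_torque": the same for the moment, N m; "width": opening from 0.0 (shut) to 1.0 (fully open); "gripper_force": force on a finger pad.
Only numpy, scipy, OpenCV 4.12 (cv2) and the standard library are available. Lean on these libraries where they do the work, as an engineer would, in place of code of your own. Each camera call takes 0.05 s, during which the arm holds its last target. There are 200 camera calls.

## Working session

There is one attempt and no reset: what is moved stays moved. The work goes in short steps, Python scripts to look and compute and a tool call to move; the robot and the scene stay as the last step left them, time stands still between calls to the robot, and variables do not carry over. Pictures are saved under pics/ and viewed, at most 10 in all, crops included, and the job is handed in when it is done.

Besides the shell and the picture viewer there is one more tool, called by a JSON object that holds its "name" and its "arguments", one argument or row to a line. apply_moves: Moves the arm, as the interface text tells. Its arguments: {"type":"object","properties":{"commands":{"type":"array"},"newtons":{"type":"number"}},"required":["commands"]}

```bash
mkdir -p pics
cat > h.py <<'E'
import numpy as np, cv2
from cell import observe, imaging, arm
def world(name,depth,us,vs):
    p=imaging.camera_params(name);K=np.array(p["camera_matrix"])
    d=depth[vs,us]
    c=np.stack([(us-K[0,2])/K[0,0]*d,-(vs-K[1,2])/K[1,1]*d,-d],-1)
    return c@np.array(p["rotation"]).T+np.array(p["origin"])
E
python3 - <<'E'
from h import *
s=observe();print(s["clock"],s["position"],s["ee_rot"],s["width"],arm.grasp_offset)
ims=[]
for n in ("top","side"):
    im,d=imaging.get_image(n);np.savez(f"{n}.npz",im=im,d=d)
    p=imaging.camera_params(n);print(n,{k:np.round(v,3).tolist() if not isinstance(v,str) else v for k,v in p.items()})
    cv2.imwrite(f"pics/{n}0.png",im[...,::-1])
    hsv=cv2.cvtColor(im,cv2.COLOR_RGB2HSV)
    for c,m in (("red",((hsv[...,0]<8)|(hsv[...,0]>174))&(hsv[...,1]>130)&(hsv[...,2]>60)),("blue",(abs(hsv[...,0].astype(int)-112)<12)&(hsv[...,1]>120)&(hsv[...,2]>50))):
        N,L,st,ce=cv2.connectedComponentsWithStats(m.astype(np.uint8))
        for i in range(1,N):
            if st[i,4]>60:
                v,u=np.where((L==i)&(d>0));
                if len(u)<20: continue
                w=world(n,d,u,v);print(n,c,st[i],np.round(np.percentile(w,[3,50,97],axis=0),3).tolist())
E
```

```text
0.0 [0.15078955 0.60601933 0.22596006] [-3.82013300e-01 -3.11823887e+00  2.42425295e-03] 0.998008123345487 0.0188
top {'camera_matrix': [[427.27, 0.0, 250.222], [0.0, 427.27, 185.049], [0.0, 0.0, 1.0]], 'origin': [0.397, 0.236, 1.111], 'rotation': [0.071, -0.066, -1.55]}Traceback (most recent call last):
  File "<stdin>", line 15, in <module>
  File "h.py", line 7, in world
    return c@np.array(p["rotation"]).T+np.array(p["origin"])
           ~~~~~~~~~~~~~~~~~~~~~~~~~~~^~~~~~~~~~~~~~~~~~~~~~
ValueError: operands could not be broadcast together with shapes (578,) (3,)
```

View pics/top0.png

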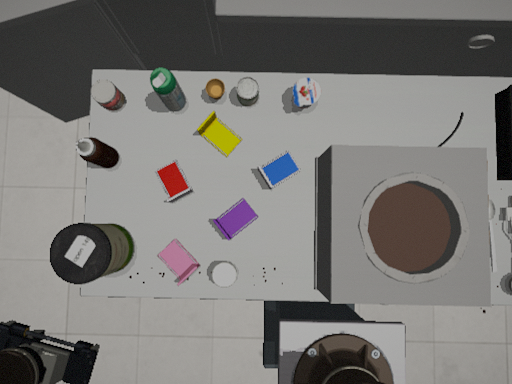

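The top view shows the red stand at about (174,180), purple at (237,218), blue at (279,169) and yellow at (220,135). The pot is at (306,94) and the tin at about (247,92). The camera rotation is given as a rotation vector, so I'll fix the helper.

```bash
sed -i 's/np.array(p\["rotation"\]).T/cv2.Rodrigues(np.array(p["rotation"],float))[0].T/' h.py
python3 - <<'E'
from h import *
for n in ("top","side"):
    im,d=imaging.get_image(n);np.savez(f"{n}.npz",im=im,d=d)
    cv2.imwrite(f"pics/{n}1.png",im[...,::-1])
    hsv=cv2.cvtColor(im,cv2.COLOR_RGB2HSV)
    m=((hsv[...,0]<6)|(hsv[...,0]>174))&(hsv[...,1]>130)&(hsv[...,2]>60)
    N,L,st,ce=cv2.connectedComponentsWithStats(m.astype(np.uint8))
    for i in range(1,N):
        if st[i,4]<100: continue
        v,u=np.where((L==i)&(d>0))
        if len(u)<20: continue
        w=world(n,d,u,v);print(n,st[i],np.round(np.percentile(w,[3,50,97],axis=0),3).tolist())
        for lo,hi in ((-.02,.02),(.02,.045),(.045,.09)):
            k=(w[:,2]>lo)&(w[:,2]<hi)
            if k.sum()>8:
                r=cv2.minAreaRect(w[k,:2].astype(np.float32)*1000);print("  z",lo,hi,k.sum(),np.round(w[k].mean(0),3),np.round(cv2.boxPoints(r)).tolist())
im,d=imaging.get_image("top")
cv2.imwrite("pics/crop.png",cv2.resize(im[110:230,110:310,::-1],None,fx=4,fy=4,interpolation=cv2.INTER_CUBIC))
u0,v0=np.meshgrid(np.arange(150,205),np.arange(150,210));w=world("top",d,u0.ravel(),v0.ravel())
k=w[:,2]>.03;print("high near red",k.sum(),np.round(cv2.boxPoints(cv2.minAreaRect(w[k,:2].astype(np.float32)*1000))).tolist(),w[k,2].max(), w[:,2].min())
E
```

```text
top [158 162  30  35 579] [[0.47, 0.412, 0.002], [0.506, 0.444, 0.006], [0.542, 0.474, 0.01]]
  z -0.02 0.02 578 [0.506 0.444 0.006] [[460.0, 448.0], [486.0, 402.0], [553.0, 440.0], [528.0, 485.0]]
side [278 157  27  11 277] [[0.471, 0.416, 0.002], [0.505, 0.444, 0.005], [0.54, 0.472, 0.008]]
  z -0.02 0.02 277 [0.505 0.444 0.005] [[462.0, 445.0], [485.0, 406.0], [550.0, 444.0], [527.0, 483.0]]
high near red 123 [[397.0, 236.0], [441.0, 226.0], [488.0, 436.0], [445.0, 446.0]] 1.111390835615469 -0.007042131214479275
```

View pics/side1.png

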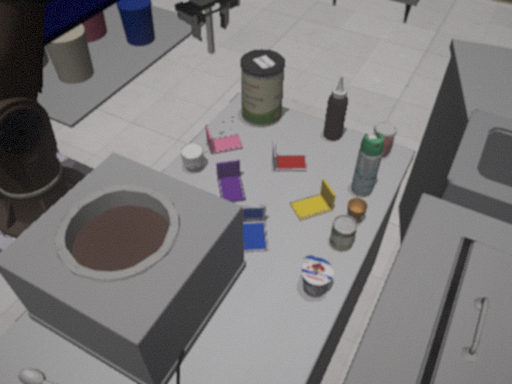

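View pics/crop.png

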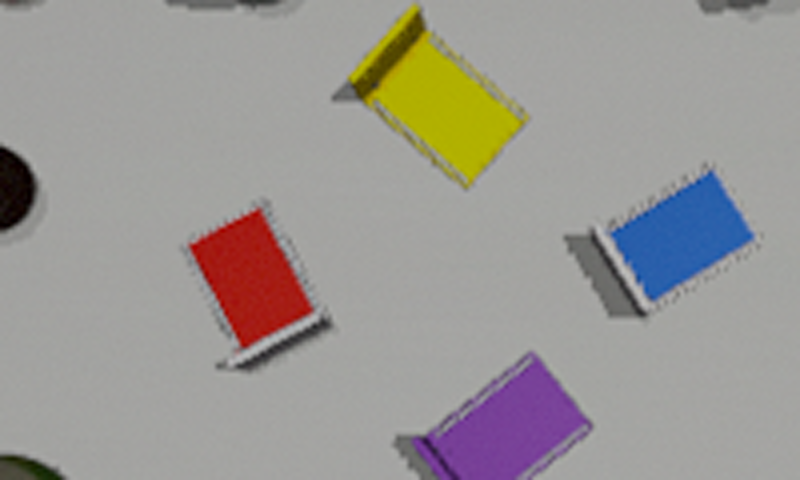

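The side view shows the red back at (290,162) and its foot at (275,155), sticking up on the robot's side. The crop shows the foot's top edge running from about (235,363) to (325,315). The stand's +x points away from the robot at about 30°. I'll cast the foot edge onto z = 0.06 and check what is tall along the path.

Run:
```python
from h import *
def ray(n,u,v,z):
    p=imaging.camera_params(n);K=np.array(p["camera_matrix"]);R=cv2.Rodrigues(np.array(p["rotation"],float))[0];o=np.array(p["origin"])
    r=R@np.array([(u-K[0,2])/K[0,0],-(v-K[1,2])/K[1,1],-1]);return o+r*(z-o[2])/r[2]
T=np.load("top.npz");im,d=T["im"],T["d"]
for u,v in ((227+0,358),(325,316),(276,340)): print("foot",np.round(ray("top",110+u/4-.4,110+v/4-.4,.06),4))
for u,v in ((183,247),(265,203)): print("free",np.round(ray("top",110+u/4-.4,110+v/4-.4,.005),4))
# bright grey pixels of foot top
g=im.astype(int);m=np.zeros(d.shape,bool);m[185:206,163:196]=(g.min(2)>185)[185:206,163:196]
v,u=np.where(m);print(len(u),im[150,130])
if len(u):
    P=np.array([ray("top",a,b,.06) for a,b in zip(u,v)]);print(P.mean(0),cv2.boxPoints(cv2.minAreaRect(P[:,:2].astype(np.float32)*1000)).round().tolist())
S=np.load("side.npz");vs,us=np.mgrid[130:180,260:320];w=world("side",S["d"],us.ravel(),vs.ravel());k=(w[:,2]>.03)&(w[:,2]<.08)&(np.hypot(w[:,0]-.46,w[:,1]-.42)<.08)
print("side foot",k.sum(),w[k].mean(0) if k.any() else 0,w[k,2].max() if k.any() else 0, cv2.boxPoints(cv2.minAreaRect(w[k,:2].astype(np.float32)*1000)).round().tolist())
vs,us=np.mgrid[60:300,45:180];w=world("top",d,us.ravel(),vs.ravel());k=(w[:,2]>.1)&(w[:,2]<.5)
for c,(a,b) in {"jar":(90,250),"sauce":(95,150),"green":(165,85)}.items(): 
    q=k&(np.hypot(us.ravel()-a,vs.ravel()-b)<45);print(c,np.percentile(w[q],[2,98],axis=0).round(3).tolist())
R=cv2.Rodrigues(np.array(observe()["ee_rot"]))[0];print(R.round(3).tolist(),np.degrees(np.arctan2(R[1,1],R[0,1])))
```

```text
foot [0.4508 0.4464 0.06  ]
foot [0.478  0.3869 0.06  ]
foot [0.4625 0.4166 0.06  ]
free [0.5254 0.4888 0.005 ]
free [0.5554 0.4364 0.005 ]
0 [162 161 160]
side foot 63 [0.46989042 0.40729675 0.05262493] 0.061951409887098796 [[447.0, 445.0], [479.0, 385.0], [484.0, 387.0], [452.0, 448.0]]
jar [[0.267, 0.538, 0.11], [0.383, 0.658, 0.194]]
sauce [[0.532, 0.586, 0.104], [0.583, 0.63, 0.2]]
green [[0.686, 0.416, 0.103], [0.734, 0.466, 0.189]]
[[-0.97, 0.241, -0.0], [0.241, 0.97, -0.001], [-0.0, -0.001, -1.0]] 76.02753950082551
```

{"name": "apply_moves", "arguments": {
  "commands": [
    [0,0.2,-0.5,0.1,0.3],
    [0,0.2,-0.5,0.1,0.3],
    [0,0.2,-0.5,0.1,0.3],
    [0,0.4,-0.5,0.1,0.3],
    [0,0.5,-0.5,0,0.3],
    [0,0.6,-0.3,0,0],
    [0,0.6,-0.1,0,0],
    [0,0.6,0,0,0],
    [0,0.6,0,0,0],
    [0,0.6,0,0,0],
    [0,0.6,0,0,0],
    [0,0.5,0,0,0]
  ]
}}

```text
clock: 1.7
position: [0.4883, 0.4321, 0.2504]
ee_rot: [0.786, -3.042, 0.001]
force: [-0.7, 0.2, 0.1]
width: 0.004
gripper_force: 0.0
```

{"name": "apply_moves", "arguments": {
  "commands": [
    [0,0,0,-0.5,0],
    [0,0,0,-0.5,0],
    [0,0,0,-0.5,0],
    [0,0,0,-0.5,0],
    [0,0,0,-0.4,0],
    [0,0,0,-0.3,0],
    [0,0,0,0,0]
  ]
}}

```text
clock: 2.58
position: [0.4862, 0.4318, 0.0874]
ee_rot: [0.786, -3.039, 0.002]
force: [0.6, -0.8, 0.3]
width: 0.007
gripper_force: 0.0
```

Run:
```python
from h import *
a=imaging.get_image("side")[0][90:210,220:340];b=imaging.get_image("wrist")[0]
a=cv2.resize(a,(384,384),interpolation=cv2.INTER_CUBIC)
cv2.imwrite("pics/near.png",np.hstack([a,cv2.resize(b,(400,300)) if 0 else b[:, 64:464]])[...,::-1])
```

```text
(no output)
```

View pics/near.png

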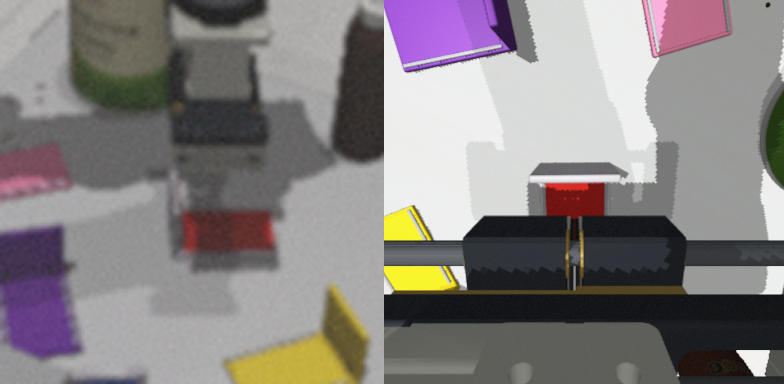

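The wrist view shows the foot edge at (580,172) square to the shut fingers and centred on them at (575,255). I'll descend behind the foot and make contact.

{"name": "apply_moves", "arguments": {
  "commands": [
    [0,0,0,-0.3,0],
    [0,0,0,-0.3,0],
    [0,0,0,0,0],
    [0,-0.06,-0.03,0,0],
    [0,-0.06,-0.03,0,0],
    [0,-0.06,-0.03,0,0],
    [0,-0.06,-0.03,0,0],
    [0,0,0,0,0]
  ]
}}

```text
clock: 3.68
position: [0.4723, 0.4253, 0.053]
ee_rot: [-0.787, 3.041, 0.0]
force: [0.4, 0.0, -0.4]
width: 0.009
gripper_force: 0.2
```

{"name": "apply_moves", "arguments": {
  "commands": [
    [0,-0.06,-0.03,0,0],
    [0,-0.06,-0.03,0,0],
    [0,-0.06,-0.03,0,0],
    [0,-0.06,-0.03,-0.01,0],
    [0,-0.06,-0.04,-0.03,0],
    [0,-0.06,-0.03,-0.03,0],
    [0,-0.06,-0.03,-0.03,0],
    [0,0,0,0,0]
  ]
}}

```text
clock: 4.68
position: [0.4468, 0.4119, 0.0465]
ee_rot: [0.787, -3.041, 0.0]
force: [0.1, 0.8, -0.2]
width: 0.006
gripper_force: 0.1
```

Run:
```python
from h import *
a=imaging.get_image("side")[0][90:210,220:340];b=imaging.get_image("wrist")[0]
a=cv2.resize(a,(384,384),interpolation=cv2.INTER_CUBIC)
cv2.imwrite("pics/near2.png",np.hstack([a,b[:, 64:464]])[...,::-1])
```

```text
(no output)
```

View pics/near2.png

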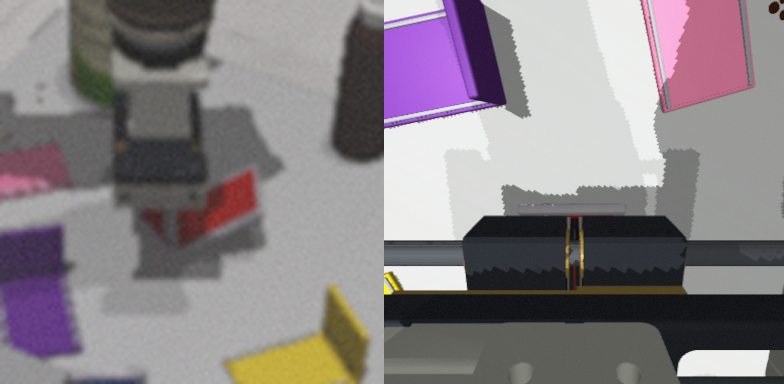

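It is pivoting well: in the side view the back is raised about 30° about the corner at (180,240). I'll keep following the arc.

{"name": "apply_moves", "arguments": {
  "commands": [
    [0,-0.06,-0.03,-0.04,0],
    [0,-0.06,-0.03,-0.04,0],
    [0,-0.06,-0.03,-0.03,0],
    [0,-0.06,-0.03,-0.03,0],
    [0,-0.06,-0.03,0,0],
    [0,0,0,0,0],
    [0,0,0,0,0]
  ]
}}

```text
clock: 5.65
position: [0.4295, 0.4033, 0.0385]
ee_rot: [-0.786, 3.041, 0.0]
force: [0.2, -0.7, 0.1]
width: 0.004
gripper_force: 0.0
```

Run:
```python
from h import *
a=imaging.get_image("side")[0][90:210,220:340];b=imaging.get_image("wrist")[0]
a=cv2.resize(a,(384,384),interpolation=cv2.INTER_CUBIC)
cv2.imwrite("pics/near3.png",np.hstack([a,b[:, 64:464]])[...,::-1])
```

```text
(no output)
```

View pics/near3.png

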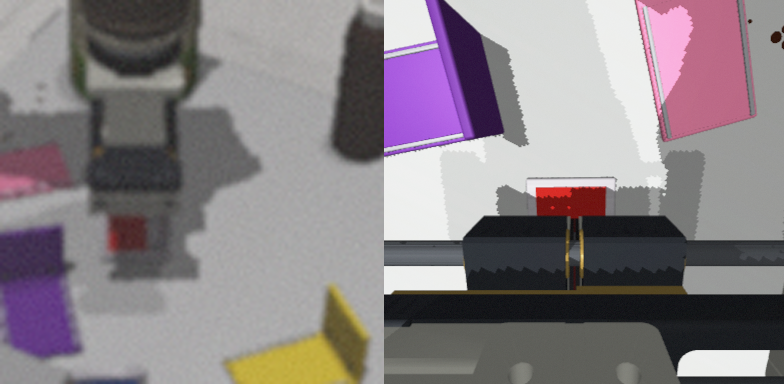

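The wrist view shows the red foot lying flat at (570,200), so the stand is upright. I'll retreat straight up.

{"name": "apply_moves", "arguments": {
  "commands": [
    [0,0,0,0.1,0],
    [0,0,0,0.2,0],
    [0,0,0,0.3,0],
    [0,0,0,0.5,0],
    [0,0,0,0.5,0],
    [0,0,0,0.5,0],
    [0,-0.4,-0.3,0.5,0],
    [0,-0.4,-0.3,0,0],
    [0,-0.4,-0.4,0,0],
    [0,0,0,0,0],
    [0,0,0,0,0]
  ]
}}

```text
clock: 7.12
position: [0.3579, 0.3438, 0.1955]
ee_rot: [-0.786, 3.04, 0.002]
force: [-0.4, 1.1, -0.1]
width: 0.004
gripper_force: 0.0
```

Run:
```python
from h import *
a,d=imaging.get_image("side");b,db=imaging.get_image("top")
hsv=cv2.cvtColor(a,cv2.COLOR_RGB2HSV);m=((hsv[...,0]<6)|(hsv[...,0]>174))&(hsv[...,1]>110)&(hsv[...,2]>50)&(d>0)
m[:100]=0;m[220:]=0
v,u=np.where(m);w=world("side",d,u,v);k=np.hypot(w[:,0]-.45,w[:,1]-.41)<.15;w=w[k]
print(len(w),np.percentile(w,[3,50,97],axis=0).round(3))
vs,us=np.mgrid[100:200,230:330];w=world("side",d,us.ravel(),vs.ravel());k=(w[:,2]>.02)&(w[:,2]<.11)&(np.hypot(w[:,0]-.455,w[:,1]-.413)<.05)
for lo in (.02,.05,.08): q=k&(w[:,2]>lo)&(w[:,2]<lo+.03);print(lo,q.sum(),w[q].mean(0).round(4))
f=lambda x:cv2.resize(x,(390,390),interpolation=cv2.INTER_CUBIC)
cv2.imwrite("pics/fin.png",np.hstack([f(a[80:230,210:360]),f(b[80:280,120:320])])[...,::-1])
```

```text
116 [[0.41  0.379 0.003]
 [0.428 0.399 0.006]
 [0.446 0.421 0.01 ]]
0.02 30 [0.4613 0.4066 0.0347]
0.05 29 [0.4657 0.3999 0.0667]
0.08 51 [0.4604 0.4099 0.0918]
```

View pics/fin.png

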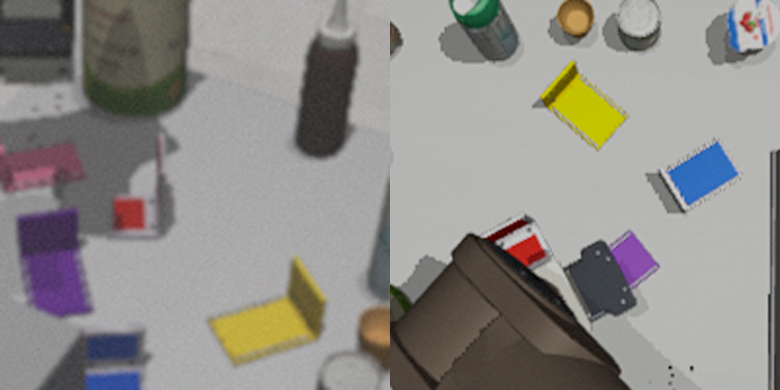

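The side view shows the red stand upright, with its foot flat at (135,215) and its back vertical at (160,170). The back's position of about (0.461, 0.409) is within a few millimetres of where the corner started. The arm is clear.

```bash
python3 -c "
from cell import arm;print(arm.sign_off())"
```

```text
the job is handed in; nothing more can be done
None
```

The red stand is upright on its foot, with its corner within about 10 mm of where it lay. The blue stand, pot and tin were not touched, and the job was handed in at about 7 s; no verdict came back.

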